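# Free a mould carrier from the vibrating table and set it on the board

### The arm

A 6-joint arm with a two-finger parallel gripper is mounted at the origin on a cart in front of the work surface, level with it; the furniture and walls round the work are solid. World frame = base frame: x ahead of the robot, y to its left, z up, the work surface at z = 0. Lengths are in m, angles in rad, forces in N, time in s.
With the tool pointing down it reaches from about 0.325 to 0.875 m from the base axis. Payload 4.4 kg.
Tool frame: the origin (TCP) lies on the centre line of the jaws, within the pads' length; the fingertips stand 22 mm ahead of it and the grasp point (between the pads) lies 3 mm ahead of it; z points along the fingers, y is the direction in which the jaws open and shut (so a half turn about z gives the same grasp; the last joint's range is limited). The gripper opens to 85 mm and grips with 20 to 120 N. Pads are 22 mm wide; open, the fingers measure 114 mm over their backs; the gripper's body (76 mm by 85 mm) begins 54 mm behind the grasp point. The pads swing forward as they close: fully open they stand 13 mm farther back than shut.
Start: joints at [1.048, 0.207, 1.542, -0, 1.393, -0.15], TCP at [0.209, 0.536, 0.253] pointing down, gripper open.
Joint ranges: [-2.73, 2.73], [-0.86, 2.22], [0.23, 2.46], [-1.11, 4.25], [0.08, 2.63], [-2.82, 2.82]. Speed limits (rad/s): [2.79, 2.79, 3.14, 3.14, 3.14, 3.14].

### API

Orientations are given as a 3x3 rotation matrix whose columns are the frame's x, y, z axes.
In Python, from cell import observe, capture, sign_off gives the robot as it stands.
- The arm moves only by the tool carry_out, never from a script. Its argument "moves" is a list of rows, each a list of 3 entries, a list of its own where there are three numbers: the opening, from -1 (shut) to 1 (fully open), then the shift along the tool's x, y, z each as a share of 50 cm, from -1 to 1, then the turn, a rotation vector about the tool's x, y, z each as a share of pi/2 rad, from -1 to 1. A call has 1 to 8 rows; each row is the pose to reach, as a shift and turn from the pose commanded when the call began, along the tool's axes at that moment; what a row does not reach only later rows make up. A row lasts 1/8 s, in which the tool goes at most 62.5 mm and 10.7 degrees, less where a joint would pass 70% of its speed; a pose out of reach is approached as far as the arm can. A call with a number of a shift or a turn outside -1 to 1 is refused whole. A call with a gripper value outside its range is refused whole. The fingers move at their own pace and stop on an object; "squeeze" is the grip in N (left out, the last holds). Time passes only in rows, so rows that repeat a pose let the fingers close. It gives the time, the measured TCP pose, the force and the opening at its end, in the units of the state.
- observe(): the state, without advancing time (a new reading comes with each control period).
- capture(name): name is "scene" or "top"; returns a dict with "frame" (420x560x3 uint8, red, green, blue), "fx", "fy", "cx", "cy" (pixels), "extrinsics" (4x4, takes a point from world to camera coordinates). Camera axes: x right, y up, looking along -z (the intrinsics and any distortion apply to the point x, -y, -z); pixel columns grow to the right and rows downward; lengths in m; the calibration is good to about 2 mm. A picture is of the moment at which its call begins. There is no depth.
- sign_off(): hands the job in, once; it reports no verdict.
The state is a dict: "t": time; "qpos": joint angles; "qd": joint speeds; "joint_efforts": joint torques, N m; "eef_pos": TCP position; "ee_rot": TCP orientation; "contact_force": force on the tool from outside, world axes, zero at the start; "ft_torque": the same for the moment, N m; "gripper_width": finger opening in m.
Only numpy, scipy, OpenCV 4.12 (cv2) and the standard library are available. Lean on these libraries where they do the work, as an engineer would, in place of code of your own. Each camera call takes 0.05 s, during which the arm holds its last target. There are 200 camera calls.

### The job

The cast has set: wind the vibrating table's red handwheel anticlockwise until it comes up against its stop, then turn it back a quarter turn so that it is not left jammed. Then slide the mould carrier (it has a bar handle) along its keyhole slots towards the handwheel until the stud heads stand in the wide ends, lift it straight off without wrenching the studs, and set it gently and level, wholly on the free part of the plywood board, with the rosette still lying in its mould. Let go of it, and do not push or knock over the other things about the bench.

Things in the scene. Friction and masses are not known exactly. Their poses are not given: they have to be found in the camera images.
- vibro_table: Fixed vibrating table, dark housing, steel top 184 (x) x 316 (y) mm at z = 50; origin at the centre of its underside. Four headed studs at x = -62, +62, y = -22, -99: neck 8 mm dia, 6 mm high under a head 16 mm dia, 5 mm thick. At y = +110 a gearbox with a red handwheel; from it a ram reaches along -y and blocks the carrier from sliding in +y. The slots run along y.
- wheel (a joint): Handwheel angle, rad, growing anticlockwise from above (vertical axis); winds the ram out of the way by 3.2 mm a radian. 0 = ram fully forward, 12.0 = rigid stop, ram fully withdrawn. Starts 8.8 to 10.8 rad short of the stop. At 0 the crank knob lies on the table's +x side of the axis. Friction 0.1 N m (3 N at the knob); it stays where it is left.
- wheel_axis (a point): Point on the handwheel's vertical axis, [0, 110, 135] mm in the table's frame, level with crank_grip; axes as the table's. Wheel 96 mm over the rim, rim top at z = 108.
- crank_grip (a point): Grip point of the black crank knob on the red handwheel: upright, 20 mm dia, 46 mm tall, 36 mm from the wheel's axis. The point lies on the knob's axis, 21 mm below its top, 27 mm above the wheel's rim. The knob spins freely on its pin: hold it and lead it round the circle without turning the hand.
- carrier: Loose aluminium mould carrier, 0.36 to 0.6 kg: plate 160 (x) x 150 (y) x 4 mm; origin under its centre. Keyholes along y: wide ends 23 mm dia at x = -62, +62, y = +22, -55, each with a slot 11 mm wide from there 26 mm towards +y. Round blue mould in the middle, rim 28 mm up; flange 30 mm high at the +y edge. Starts on the studs at the narrow ends, axes parallel to the table's.
- carrier_handle (a point): Middle of the carrier's bar handle: bar 128 mm long along the carrier's y, 15 mm wide, 13 mm high, black sleeve, posts at its ends. The point is on the bar's centre line, 66 mm above the carrier's underside, straight over the carrier's origin; 32 mm of free height under the bar.
- home_mark (a point): Fixed point on the table's top where the carrier's origin lies with the studs at the narrow ends; the carrier starts 0 to 3 mm from it along +y.
- free_mark (a point): Fixed point on the table's top, 26 mm from home_mark along the table's +y: the carrier's origin lies here when the stud heads are centred in the wide ends (3.5 mm of play round each head); then it lifts straight off, clear once 11 mm up.
- cast: Loose white plaster rosette 73 mm dia, 19 mm thick, 60 g, lying flat in the carrier's blue mould, its underside 8 mm above the carrier's; origin at the centre of its underside.
- corner_0 (a point): Corner of the carrier's plate at its underside, x = -80, y = -75 mm in the carrier's frame.
- corner_1 (a point): Corner of the carrier's plate at its underside, x = -80, y = +75 mm in the carrier's frame.
- corner_2 (a point): Corner of the carrier's plate at its underside, x = +80, y = +75 mm in the carrier's frame.
- corner_3 (a point): Corner of the carrier's plate at its underside, x = +80, y = -75 mm in the carrier's frame.
- setting_board: Fixed plywood board 210 (x) x 320 (y) x 18 mm lying on the bench; origin at the centre of its underside. The finished rosette lies towards its +y end; the rest of it is free.
- finished_rosette: Loose white plaster rosette 100 x 92 x 19 mm lying on the board near the board's +y end; bystander. Origin at the centre of its underside.
- release_spray: Standing spray bottle 54 x 118 x 259 mm high, light blue, behind the gap between table and board; bystander. Origin under its centre.
- shellac_tin: Round tin 78 mm dia x 78 mm high; bystander at the back. Origin under its centre.
- plaster_bowl: Green rubber bowl 138 x 133 x 78 mm high; bystander at the right. Origin under its centre.
- masking_tape: Roll of masking tape 104 x 102 x 25 mm lying flat; bystander at the right. Origin under its centre.
- paint_brush: Flat brush 221 x 54 x 15 mm lying at the front edge; bystander. Origin under its centre.
- chisel: Chisel with an orange handle, 232 x 31 x 29 mm, lying at the front edge; bystander. Origin under its centre.
Not all that is in view belongs to the job. Leave any pink look-alike of the cast alone.

How it is judged:
On the way, in this order (a step that is already met when the one before it is completed fails the run):
1. the handwheel is wound out against its stop (value of joint wheel above 11.88 rad), for 0.1 s.
2. the handwheel is turned back a quarter turn (60 to 120 degrees) from its stop (value of joint wheel between 9.9 and 10.95 rad), for 0.2 s.
3. the carrier, still down on the table, has been slid until the stud heads stand in the wide ends (horizontal distance between carrier and free_mark below 0.006 m and z of carrier in the frame of free_mark below 0.004 m), for 0.05 s.
4. the carrier is lifted clear of the stud heads (z of carrier in the frame of free_mark above 0.02 m), for 0.1 s.
At the end, for the whole second after the job is handed in: The carrier lies still, level to 0.06 rad, on the board with all four plate corners on it (to 3 mm), off the finished rosette; the cast lies in its mould (within 20 mm of the middle, not risen over 10 mm); the wheel stands a quarter turn (60 to 120 degrees) back from its stop (all of step 2 and x of corner_0 in the frame of setting_board between -0.108 and 0.108 m and y of corner_0 in the frame of setting_board between -0.163 and 0.163 m and x of corner_1 in the frame of setting_board between -0.108 and 0.108 m and y of corner_1 in the frame of setting_board between -0.163 and 0.163 m and x of corner_2 in the frame of setting_board between -0.108 and 0.108 m and y of corner_2 in the frame of setting_board between -0.163 and 0.163 m and x of corner_3 in the frame of setting_board between -0.108 and 0.108 m and y of corner_3 in the frame of setting_board between -0.163 and 0.163 m and z of carrier in the frame of setting_board between 0.014 and 0.022 m and z of cast in the frame of carrier below 0.018 m and horizontal distance between cast and carrier below 0.02 m and angle between carrier's own z axis and vertical below 0.06 rad and linear speed of each of carrier, cast below 0.02 m/s and contact force between carrier and finished_rosette below 0.2 N); the robot touches nothing.
It fails at once if the studs are wrenched (over 100 N between carrier and table) (contact force between carrier and vibro_table above 100 N).
It fails at once if the carrier is tipped by more than 0.35 rad (angle between carrier's own z axis and vertical above 0.35 rad).
It fails at once if the carrier is set down hard on the board (impact over 150 N) (contact force between carrier and setting_board above 150 N).
It fails at once if a bystander (finished rosette, spray bottle, tin, bowl, tape, brush or chisel) is moved by more than 30 mm, or the bottle or tin knocked over (distance of any of finished_rosette, release_spray, shellac_tin, plaster_bowl, masking_tape, paint_brush, chisel from where it was at the start of the episode above 0.03 m or angle between any of release_spray, shellac_tin's own z axis and vertical above 0.5 rad).
It also fails if it takes over 67 s, if anything falls off the work surface, if the arm or the gripper's body presses on something with over 40 N, if the wrist force passes 120 N, or if a joint passes its speed limit or range.

## Working session

There is one attempt and no reset: what is moved stays moved. The work goes in short steps, Python scripts to look and compute and a tool call to move; the robot and the scene stay as the last step left them, time stands still between calls to the robot, and variables do not carry over. Pictures are saved under pics/ and viewed, about 8 in all and at most 12, crops included, and the job is handed in when it is done.

Besides the shell and the picture viewer there is one more tool, called in YAML: its name, and indented under it one key for each argument. carry_out: Moves the arm, as the interface text tells. Shift numbers are shares of 50 cm and turn numbers shares of pi/2 rad, none past 1 either way. Its arguments: {"type":"object","properties":{"moves":{"type":"array","items":{"type":"array"}},"squeeze":{"type":"number"}},"required":["moves"]}

```bash
mkdir -p pics; ls; python3 - <<'E'
from cell import *
import cv2,numpy as np
s=observe();print({k:np.round(v,3).tolist() for k,v in s.items()})
for n in("scene","top"):
    c=capture(n);cv2.imwrite(f"pics/{n}0.png",c["frame"][:,:,::-1])
    print(n,c["fx"],c["fy"],c["cx"],c["cy"],[k for k in c]);print(np.round(c["extrinsics"],4).tolist())
E
```

```text
pics
{'t': 0.0, 'qpos': [1.048, 0.207, 1.543, -0.0, 1.393, -0.151], 'qd': [0.003, 0.0, 0.002, -0.0, -0.0, 0.003], 'joint_efforts': [-0.0, -38.304, -29.159, -0.0, 0.011, 0.0], 'eef_pos': [0.209, 0.535, 0.252], 'ee_rot': [[-0.932, 0.363, -0.001], [0.363, 0.932, -0.002], [0.0, -0.002, -1.0]], 'contact_force': [-0.258, 0.195, 0.752], 'ft_torque': [0.016, 0.02, 0.043], 'gripper_width': 0.086}
scene 381.9290315910746 381.9290315910746 279.59149316241127 206.4249043969808 ['frame', 'fx', 'fy', 'cx', 'cy', 'extrinsics']
[[0.7374, -0.6754, -0.0095, -0.5078], [0.4501, 0.4807, 0.7526, -0.2528], [-0.5037, -0.5592, 0.6585, -1.406], [0.0, 0.0, 0.0, 1.0]]
top 440.10995855091915 440.10995855091915 277.9815993039391 202.9420090588434 ['frame', 'fx', 'fy', 'cx', 'cy', 'extrinsics']
[[0.0146, -0.9999, 0.0058, -0.1751], [0.9883, 0.0153, 0.1515, -0.5815], [-0.1516, 0.0035, 0.9884, -1.4357], [0.0, 0.0, 0.0, 1.0]]
```

View pics/scene0.png

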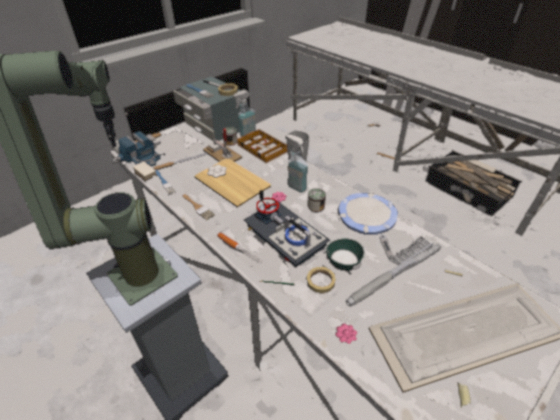

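View pics/top0.png

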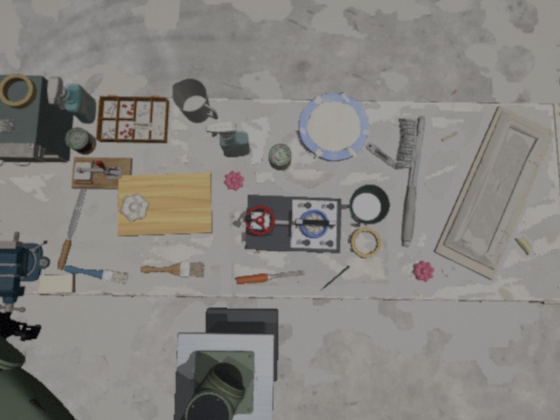

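The top view shows the board at about (165,205), the table at (293,222) with the handwheel at (260,220), and the carrier at (315,222). The robot is below them. Next I'll enlarge the work area and measure it.

```bash
cat > h.py <<'E'
from cell import *
import cv2,numpy as np
def ray(c,uv):
    E=c["extrinsics"];R=E[:3,:3];o=-R.T@E[:3,3]
    d=R.T@np.array([(uv[0]-c["cx"])/c["fx"],-(uv[1]-c["cy"])/c["fy"],-1.]);return o,d
def onz(c,uv,z):
    o,d=ray(c,uv);return (o+d*(z-o[2])/d[2])
def pix(c,p):
    q=c["extrinsics"]@np.r_[p,1];return np.array([c["cx"]+c["fx"]*q[0]/-q[2],c["cy"]-c["fy"]*q[1]/-q[2]])
def crop(c,u0,v0,u1,v1,k,name):
    cv2.imwrite(name,cv2.resize(c["frame"][v0:v1,u0:u1,::-1],None,fx=k,fy=k,interpolation=cv2.INTER_CUBIC))
def hsv(c,lo,hi,box,op=0):
    u0,v0,u1,v1=box
    m=np.zeros(c["frame"].shape[:2],np.uint8)
    m[v0:v1,u0:u1]=cv2.inRange(cv2.cvtColor(c["frame"],cv2.COLOR_RGB2HSV),lo,hi)[v0:v1,u0:u1]
    return m
E
python3 - <<'E'
from h import *
c=capture("top");s=capture("scene")
a=cv2.resize(c["frame"][185:260,225:355],None,fx=6,fy=6,interpolation=cv2.INTER_CUBIC)
cv2.imwrite("pics/a.png",a[:,:,::-1])
crop(s,235,165,345,275,5,"pics/b.png")
m=hsv(c,(12,60,90),(32,255,255),(110,165,220,245));m=cv2.morphologyEx(m,cv2.MORPH_CLOSE,np.ones((5,5)))
k=max(cv2.findContours(m,0,2)[0],key=cv2.contourArea);r=cv2.minAreaRect(k);print("board px",r)
print(np.round([onz(c,p,.018)[:2] for p in cv2.boxPoints(r)],4).tolist(),onz(c,r[0],.018))
m=hsv(c,(0,0,0),(180,255,110),(230,188,350,260));m=cv2.morphologyEx(m,cv2.MORPH_CLOSE,np.ones((5,5)))
E
```

```text
board px ((160.5, 200.0), (70.0, 101.0), 90.0)
[[0.7121, 0.4173], [0.7177, 0.0678], [0.4749, 0.0586], [0.4697, 0.3997]] [0.59211604 0.23587934 0.018     ]
```

View pics/a.png

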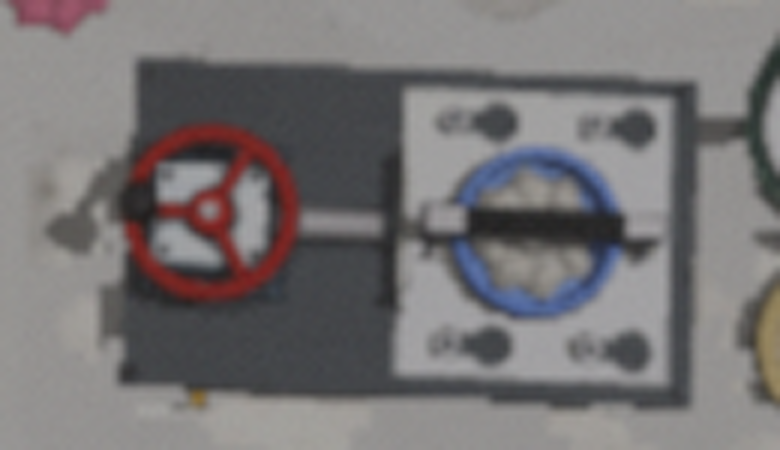

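View pics/b.png

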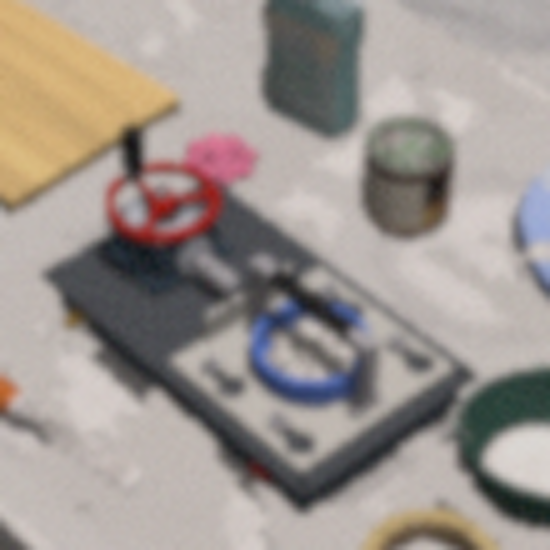

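Wheel hub is at about (260,220) px. The knob is on its left, so about +90°, or wheel ≈1.6 rad. The carrier's plate corners are near (292,199), (337,201), (337,250) and (290,248), so the table is nearly world-aligned. Next I'll get metric values.

```bash
cat > meas.py <<'E'
from h import *
def wheel(c,box):
    m=hsv(c,(0,130,60),(8,255,255),box)|hsv(c,(172,130,60),(180,255,255),box)
    k=np.vstack([x for x in cv2.findContours(m,0,1)[0] if len(x)>8]);e=cv2.fitEllipse(cv2.convexHull(k));return e,m
def mould(c,box):
    m=hsv(c,(105,90,70),(125,255,255),box)
    pts=cv2.findNonZero(m);return cv2.fitEllipse(cv2.convexHull(pts)),m
E
python3 - <<'E'
from meas import *
T=capture("top");S=capture("scene")
a=lambda u,v:(225+(u+.5)/6-.5,185+(v+.5)/6-.5)
b=lambda u,v:(235+(u+.5)/5-.5,165+(v+.5)/5-.5)
for c,bx,bm in((T,(240,200,280,245),(295,200,335,245)),(S,(250,190,285,220),(280,215,312,250))):
    e,_=wheel(c,bx);print("wheel",e,onz(c,e[0],.105))
    e,_=mould(c,bm);print("mould",e,onz(c,e[0],.078))
print("hub",onz(T,a(210,211),.108))
print("table corners",[onz(T,a(*p),.05)[:2].round(4).tolist() for p in((138,62),(695,85),(690,405),(120,382))])
print("plate corners",[onz(T,a(*p),.054)[:2].round(4).tolist() for p in((403,86),(673,95),(671,388),(392,376))])
print("handle ends top",[onz(T,a(*p),.1225)[:2].round(4).tolist() for p in((425,219),(665,226))])
print("knob",onz(T,a(138,202),.145), "scene",onz(S,b(131,133),.156))
print("board S corners",[onz(S,p,.018).round(3)[:2].tolist() for p in(b(177,103),b(12,207))])
E
```

```text
wheel ((259.5787353515625, 220.0396270751953), (28.36155891418457, 29.353443145751953), 1.0765999555587769) [ 0.51845325 -0.1079752   0.105     ]
mould ((313.8397521972656, 223.42001342773438), (27.01279067993164, 27.34917640686035), 24.918277740478516) [ 0.51311157 -0.28434203  0.078     ]
wheel ((267.89422607421875, 205.52720642089844), (15.725090026855469, 22.166093826293945), 75.4368896484375) [ 0.51909164 -0.1170938   0.105     ]
mould ((296.947021484375, 234.47723388671875), (19.852230072021484, 24.820743560791016), 95.26280212402344) [ 0.50932175 -0.29421513  0.078     ]
hub [ 0.51904557 -0.1080841   0.108     ]
table corners [[0.6089, -0.0638], [0.6007, -0.3759], [0.4224, -0.3719], [0.4304, -0.0584]]
plate corners [[0.597, -0.2122], [0.5942, -0.363], [0.4314, -0.361], [0.4357, -0.2078]]
handle ends top [[0.5149, -0.2221], [0.5131, -0.3489]]
knob [ 0.51896218 -0.07201036  0.145     ] scene [ 0.51821568 -0.07747976  0.156     ]
board S corners [[0.685, 0.061], [0.483, 0.05]]
```

```bash
cat > plan.py <<'E'
from h import *
from scipy.spatial.transform import Rotation as Ro
def go(*targets,base=None):
    """targets: (x,y,z,yaw of tool y) -> shares from measured pose"""
    s=observe();p=np.array(s["eef_pos"]);R=np.array(s["ee_rot"])
    for x,y,z,w in targets:
        ty=np.array([np.cos(w),np.sin(w),0]);tz=np.array([0,0,-1.]);Rt=np.c_[np.cross(ty,tz),ty,tz]
        print(np.round(R.T@(np.array([x,y,z])-p)/.5,4).tolist(),np.round(Ro.from_matrix(R.T@Rt).as_rotvec()/(np.pi/2),4).tolist())
E
python3 -c "
from plan import *
go((.36,.23,.25,-.027),(.519,-.072,.22,-.027))"
```

```text
[-0.5037, -0.4593, 0.006] [-0.0005, 0.0002, 0.7805]
[-1.0195, -0.9065, 0.0663] [-0.0005, 0.0002, 0.7805]
```

carry_out:
  moves:
    - [1,[-0.504,-0.459,0.006],[0,0,0.78]]
    - [1,[-0.504,-0.459,0.006],[0,0,0.78]]
    - [1,[-0.504,-0.459,0.006],[0,0,0.78]]
    - [1,[-0.504,-0.459,0.006],[0,0,0.78]]
    - [1,[-0.504,-0.459,0.006],[0,0,0.78]]
    - [1,[-0.504,-0.459,0.006],[0,0,0.78]]
    - [1,[-0.504,-0.459,0.006],[0,0,0.78]]
    - [1,[-0.504,-0.459,0.006],[0,0,0.78]]
  squeeze: 40

```text
t: 1.3
eef_pos: [0.3605, 0.2299, 0.2504]
ee_rot: [[0.026, 1.0, 0.0], [1.0, -0.026, 0.0], [0.0, 0.0, -1.0]]
contact_force: [0.3, -0.5, 0.1]
gripper_width: 0.0853
```

```bash
python3 -c "
from plan import *
go((.519,-.072,.22,-.027))"
```

```text
[-0.5953, 0.3327, 0.0607] [0.0001, -0.0001, 0.0005]
```

carry_out:
  moves:
    - [1,[-0.595,0.333,0.061],[0,0,0]]
    - [1,[-0.595,0.333,0.061],[0,0,0]]
    - [1,[-0.595,0.333,0.061],[0,0,0]]
    - [1,[-0.595,0.333,0.061],[0,0,0]]
    - [1,[-0.595,0.333,0.061],[0,0,0]]
    - [1,[-0.595,0.333,0.061],[0,0,0]]
    - [1,[-0.595,0.333,0.061],[0,0,0]]
    - [1,[-0.595,0.333,0.061],[0,0,0]]

```text
t: 2.3
eef_pos: [0.5185, -0.0703, 0.2195]
ee_rot: [[0.024, 1.0, -0.001], [1.0, -0.024, 0.001], [0.001, -0.001, -1.0]]
contact_force: [0.2, -0.0, -0.5]
gripper_width: 0.0853
```

```bash
python3 -c "
from plan import *
c=capture('scene');t=capture('top')
a=cv2.resize(c['frame'][150:260,220:340,::-1],None,fx=4,fy=4,interpolation=2)
b=cv2.resize(t['frame'][165:275,215:295,::-1],None,fx=4,fy=4,interpolation=2)
cv2.imwrite('pics/d.png',np.hstack([a,b]))
print(pix(c,observe()['eef_pos']),pix(t,observe()['eef_pos']))
go((.519,-.072,.140,-.027))"
```

```text
[258.90909924 177.48233884] [245.29347969 215.4235691 ]
[-0.0041, 0.0012, 0.1596] [-0.0002, -0.0002, 0.0021]
```

View pics/d.png

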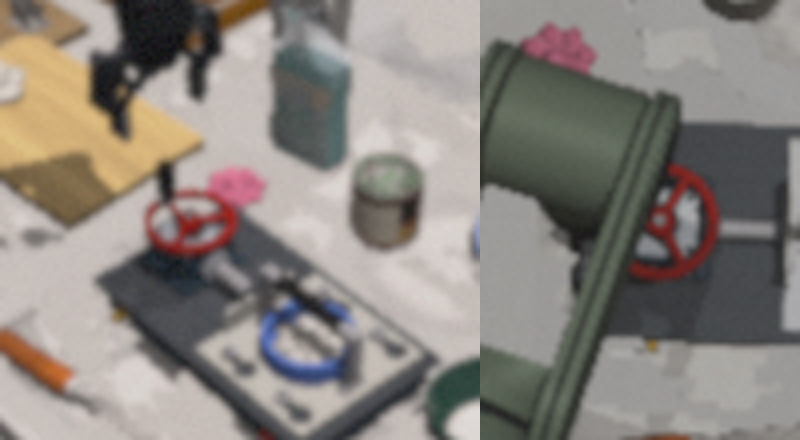

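The fingertips in the scene view (about (250,182) and (269,174) px) straddle the knob top at (261,191) px. I'll descend and close.

carry_out:
  moves:
    - [1,[-0.006,0.001,0.08],[0,0,0]]
    - [1,[-0.006,0.001,0.159],[0,0,0]]
    - [1,[-0.006,0.001,0.159],[0,0,0]]
    - [-1,[-0.006,0.001,0.159],[0,0,0]]
    - [-1,[-0.006,0.001,0.159],[0,0,0]]
    - [-1,[-0.006,0.001,0.159],[0,0,0]]
    - [-1,[-0.006,0.001,0.159],[0,0,0]]
    - [-1,[-0.006,0.001,0.159],[0,0,0]]

```text
t: 3.4
eef_pos: [0.52, -0.0746, 0.1416]
ee_rot: [[0.026, 1.0, 0.001], [1.0, -0.026, -0.0], [-0.0, 0.001, -1.0]]
contact_force: [-1.3, 0.8, 6.1]
gripper_width: 0.0186
```

```bash
cat >> plan.py <<'E'
def arc(a0,step,n,C,r=.036,z=None,w=-.027,yaw=-.027):
    """a0 deg, table angles; circle about C"""
    s=observe();p=np.array(s["eef_pos"])
    go(*[(C[0]+r*np.cos(np.radians(a)+yaw),C[1]+r*np.sin(np.radians(a)+yaw),p[2] if z is None else z,w) for a in a0+step*np.arange(1,n+1)])
def state(C=(.5185,-.108)):
    s=observe();d=np.array(s["eef_pos"])[:2]-C
    print(np.round(s["eef_pos"],4),"F",np.round(s["contact_force"],1),"w",s["gripper_width"],"ang",np.degrees(np.arctan2(d[1],d[0]))+1.5,"r",np.hypot(*d))
E
python3 -c "
from plan import *
state();arc(90,15,8,(.5185,-.108))"
```

```text
[ 0.52   -0.0746  0.1416] F [-1.3  0.8  6.1] w 0.018550938312306108 ang 88.94919543697962 r 0.03339844906219914
[0.0028, -0.0198, -0.0] [0.001, 0.0002, 0.0005]
[-0.0044, -0.0372, -0.0001] [0.001, 0.0002, 0.0005]
[-0.0158, -0.0521, -0.0001] [0.001, 0.0002, 0.0005]
[-0.0307, -0.0635, -0.0001] [0.001, 0.0002, 0.0005]
[-0.0481, -0.0708, -0.0001] [0.001, 0.0002, 0.0005]
[-0.0667, -0.0732, -0.0001] [0.001, 0.0002, 0.0005]
[-0.0854, -0.0708, -0.0001] [0.001, 0.0002, 0.0005]
[-0.1027, -0.0636, -0.0001] [0.001, 0.0002, 0.0005]
```

carry_out:
  moves:
    - [-1,[-0.0025,-0.0186,0],[0,0,0]]
    - [-1,[-0.0096,-0.036,0],[0,0,0]]
    - [-1,[-0.0211,-0.0509,0],[0,0,0]]
    - [-1,[-0.036,-0.0624,0],[0,0,0]]
    - [-1,[-0.0534,-0.0695,0],[0,0,0]]
    - [-1,[-0.072,-0.072,0],[0,0,0]]
    - [-1,[-0.0906,-0.0695,0],[0,0,0]]
    - [-1,[-0.108,-0.0624,0],[0,0,0]]

```text
t: 4.4
eef_pos: [0.4866, -0.1276, 0.1415]
ee_rot: [[0.026, 1.0, 0.001], [1.0, -0.026, 0.001], [0.001, 0.001, -1.0]]
contact_force: [-0.2, 4.9, 8.5]
gripper_width: 0.0189
```

```bash
python3 -c "
from plan import *
state()
for a0 in (210,330,90):
  print([[-1,np.round([.072*(np.sin(np.radians(a))-np.sin(np.radians(a0))),.072*(np.cos(np.radians(a))-np.cos(np.radians(a0))),0],4).tolist(),[0,0,0]] for a in a0+15*np.arange(1,9)])"
```

```text
[ 0.4866 -0.1276  0.1415] F [-0.2  4.9  8.5] w 0.01889857673029264 ang -147.00995749277268 r 0.03746311946933571
[[-1, [-0.0149, 0.0114, 0.0], [0, 0, 0]], [-1, [-0.0264, 0.0264, 0.0], [0, 0, 0]], [-1, [-0.0335, 0.0437, 0.0], [0, 0, 0]], [-1, [-0.036, 0.0624, 0.0], [0, 0, 0]], [-1, [-0.0335, 0.081, 0.0], [0, 0, 0]], [-1, [-0.0264, 0.0984, 0.0], [0, 0, 0]], [-1, [-0.0149, 0.1133, 0.0], [0, 0, 0]], [-1, [-0.0, 0.1247, 0.0], [0, 0, 0]]]
[[-1, [0.0174, 0.0072, 0.0], [0, 0, 0]], [-1, [0.036, 0.0096, 0.0], [0, 0, 0]], [-1, [0.0546, 0.0072, 0.0], [0, 0, 0]], [-1, [0.072, 0.0, 0.0], [0, 0, 0]], [-1, [0.0869, -0.0114, 0.0], [0, 0, 0]], [-1, [0.0984, -0.0264, 0.0], [0, 0, 0]], [-1, [0.1055, -0.0437, 0.0], [0, 0, 0]], [-1, [0.108, -0.0624, 0.0], [0, 0, 0]]]
[[-1, [-0.0025, -0.0186, 0.0], [0, 0, 0]], [-1, [-0.0096, -0.036, 0.0], [0, 0, 0]], [-1, [-0.0211, -0.0509, 0.0], [0, 0, 0]], [-1, [-0.036, -0.0624, 0.0], [0, 0, 0]], [-1, [-0.0534, -0.0695, 0.0], [0, 0, 0]], [-1, [-0.072, -0.072, 0.0], [0, 0, 0]], [-1, [-0.0906, -0.0695, 0.0], [0, 0, 0]], [-1, [-0.108, -0.0624, 0.0], [0, 0, 0]]]
```

Low forces and the path follows the circle. Continuing.

carry_out:
  moves:
    - [-1,[-0.0149,0.0114,0.0],[0,0,0]]
    - [-1,[-0.0264,0.0264,0.0],[0,0,0]]
    - [-1,[-0.0335,0.0437,0.0],[0,0,0]]
    - [-1,[-0.036,0.0624,0.0],[0,0,0]]
    - [-1,[-0.0335,0.081,0.0],[0,0,0]]
    - [-1,[-0.0264,0.0984,0.0],[0,0,0]]
    - [-1,[-0.0149,0.1133,0.0],[0,0,0]]
    - [-1,[0,0.1247,0.0],[0,0,0]]

```text
t: 5.4
eef_pos: [0.5484, -0.1306, 0.1415]
ee_rot: [[0.026, 1.0, -0.001], [1.0, -0.026, -0.003], [-0.003, -0.001, -1.0]]
contact_force: [-3.7, -2.6, 7.7]
gripper_width: 0.019
```

carry_out:
  moves:
    - [-1,[0.0174,0.0072,0.0],[0,0,0]]
    - [-1,[0.036,0.0096,0.0],[0,0,0]]
    - [-1,[0.0546,0.0072,0.0],[0,0,0]]
    - [-1,[0.072,0.0,0.0],[0,0,0]]
    - [-1,[0.0869,-0.0114,0.0],[0,0,0]]
    - [-1,[0.0984,-0.0264,0.0],[0,0,0]]
    - [-1,[0.1055,-0.0437,0.0],[0,0,0]]
    - [-1,[0.108,-0.0624,0.0],[0,0,0]]

```text
t: 6.4
eef_pos: [0.5204, -0.0746, 0.1416]
ee_rot: [[0.026, 1.0, 0.004], [1.0, -0.026, -0.001], [-0.001, 0.004, -1.0]]
contact_force: [3.1, -1.3, 5.1]
gripper_width: 0.0191
```

carry_out:
  moves:
    - [-1,[-0.0025,-0.0186,0.0],[0,0,0]]
    - [-1,[-0.0096,-0.036,0.0],[0,0,0]]
    - [-1,[-0.0211,-0.0509,0.0],[0,0,0]]
    - [-1,[-0.036,-0.0624,0.0],[0,0,0]]
    - [-1,[-0.0534,-0.0695,0.0],[0,0,0]]
    - [-1,[-0.072,-0.072,0.0],[0,0,0]]
    - [-1,[-0.0906,-0.0695,0.0],[0,0,0]]
    - [-1,[-0.108,-0.0624,0.0],[0,0,0]]

```text
t: 7.4
eef_pos: [0.4863, -0.1269, 0.1415]
ee_rot: [[0.026, 1.0, -0.0], [1.0, -0.026, 0.002], [0.002, -0.0, -1.0]]
contact_force: [0.1, 3.3, 10.5]
gripper_width: 0.0191
```

carry_out:
  moves:
    - [-1,[-0.0149,0.0114,0.0],[0,0,0]]
    - [-1,[-0.0264,0.0264,0.0],[0,0,0]]
    - [-1,[-0.0335,0.0437,0.0],[0,0,0]]
    - [-1,[-0.036,0.0624,0.0],[0,0,0]]
    - [-1,[-0.0335,0.081,0.0],[0,0,0]]
    - [-1,[-0.0264,0.0984,0.0],[0,0,0]]
    - [-1,[-0.0149,0.1133,0.0],[0,0,0]]
    - [-1,[-0.0078,0.1195,0.0],[0,0,0]]

```text
t: 8.4
eef_pos: [0.5461, -0.1337, 0.1415]
ee_rot: [[0.026, 1.0, -0.001], [1.0, -0.026, -0.002], [-0.002, -0.0, -1.0]]
contact_force: [-2.0, -1.8, 9.2]
gripper_width: 0.0186
```

```bash
python3 -c "
import numpy as np
f=lambda a:np.array([.072*np.sin(np.radians(a)),.072*np.cos(np.radians(a))])
for a in (326,329,332,335,338,341): print(a,(f(a)-f(322.5)).round(4))"
```

```text
326 [0.0036 0.0026]
329 [0.0067 0.0046]
332 [0.01   0.0065]
335 [0.0134 0.0081]
338 [0.0169 0.0096]
341 [0.0204 0.011 ]
```

carry_out:
  moves:
    - [-1,[0.0036,0.0026,0.0],[0,0,0]]
    - [-1,[0.0067,0.0046,0.0],[0,0,0]]
    - [-1,[0.0067,0.0046,0.0],[0,0,0]]

```text
t: 8.78
eef_pos: [0.5483, -0.1307, 0.1416]
ee_rot: [[0.026, 1.0, -0.0], [1.0, -0.026, -0.002], [-0.002, -0.0, -1.0]]
contact_force: [-1.7, -2.6, 8.7]
gripper_width: 0.0186
```

```bash
python3 -c "
from plan import *
state((.5188,-.1106))"
```

```text
[ 0.5483 -0.1307  0.1416] F [-1.7 -2.6  8.7] w 0.018582192911601146 ang -32.67735128889522 r 0.0357045571890428
```

carry_out:
  moves:
    - [-1,[0.0033,0.0019,0.0],[0,0,0]]
    - [-1,[0.0067,0.0035,0.0],[0,0,0]]
    - [-1,[0.0067,0.0035,0.0],[0,0,0]]

```text
t: 9.15
eef_pos: [0.5485, -0.1303, 0.1415]
ee_rot: [[0.026, 1.0, -0.004], [1.0, -0.026, -0.008], [-0.008, -0.004, -1.0]]
contact_force: [-6.9, -10.4, 9.9]
gripper_width: 0.019
```

```bash
python3 -c "
import numpy as np
f=lambda a:np.array([.072*np.sin(np.radians(a)),.072*np.cos(np.radians(a))])
for a in (335,327,312,297,282,267,252,237): print(a,(f(a)-f(335)).round(4).tolist())"
```

```text
335 [0.0, 0.0]
327 [-0.0088, -0.0049]
312 [-0.0231, -0.0171]
297 [-0.0337, -0.0326]
282 [-0.04, -0.0503]
267 [-0.0415, -0.069]
252 [-0.038, -0.0875]
237 [-0.03, -0.1045]
```

carry_out:
  moves:
    - [-1,[0,0,0],[0,0,0]]
    - [-1,[-0.0088,-0.0049,0],[0,0,0]]
    - [-1,[-0.0231,-0.0171,0],[0,0,0]]
    - [-1,[-0.0337,-0.0326,0],[0,0,0]]
    - [-1,[-0.04,-0.0503,0],[0,0,0]]
    - [-1,[-0.0415,-0.069,0],[0,0,0]]
    - [-1,[-0.038,-0.0875,0],[0,0,0]]
    - [-1,[-0.03,-0.1045,0],[0,0,0]]

```text
t: 10.15
eef_pos: [0.4988, -0.1408, 0.1416]
ee_rot: [[0.027, 1.0, 0.004], [1.0, -0.027, -0.002], [-0.002, 0.004, -1.0]]
contact_force: [4.1, -0.3, 6.8]
gripper_width: 0.0192
```

```bash
python3 -c "
from plan import *
state((.5188,-.1106))"
```

```text
[ 0.4988 -0.1408  0.1416] F [ 4.1 -0.3  6.8] w 0.019226433078121483 ang -121.97795555855586 r 0.03626173468415627
```

The knob has been led back 90° from the stop. Release, lift, and go above the handle.

carry_out:
  moves:
    - [-1,[0,0,0],[0,0,0]]
    - [-1,[0,0,0],[0,0,0]]
    - [0.2,[0,0,0],[0,0,0]]
    - [0.2,[0,0,0],[0,0,0]]
    - [0.2,[0,0,0],[0,0,0]]
    - [0.2,[0,0,-0.1],[0,0,0]]
    - [0.2,[0,0,-0.2],[0,0,0]]
    - [0.2,[0,0,-0.2],[0,0,0]]

```text
t: 11.15
eef_pos: [0.5007, -0.1414, 0.2452]
ee_rot: [[0.026, 1.0, 0.009], [1.0, -0.026, -0.004], [-0.004, 0.009, -1.0]]
contact_force: [0.2, 0.2, 0.1]
gripper_width: 0.0511
```

```bash
python3 -c "
from plan import *
state((.5188,-.1106));go((.5137,-.286,.2,-.027),(.5137,-.286,.114,-.027))"
```

```text
[ 0.5007 -0.1414  0.2452] F [0.2 0.2 0.1] w 0.051059158856343906 ang -118.92102259396452 r 0.035664098676795
[-0.2882, 0.0326, 0.0918] [0.0058, 0.0025, 0.0006]
[-0.2875, 0.0311, 0.2638] [0.0058, 0.0025, 0.0006]
```

carry_out:
  moves:
    - [1,[-0.288,0.032,0.05],[0,0,0]]
    - [1,[-0.288,0.032,0.09],[0,0,0]]
    - [1,[-0.288,0.032,0.09],[0,0,0]]
    - [1,[-0.288,0.032,0.09],[0,0,0]]
    - [1,[-0.288,0.032,0.09],[0,0,0]]

```text
t: 11.78
eef_pos: [0.5097, -0.2834, 0.1945]
ee_rot: [[0.026, 1.0, -0.001], [1.0, -0.026, 0.002], [0.002, -0.001, -1.0]]
contact_force: [0.2, 0.3, -0.2]
gripper_width: 0.0853
```

```bash
python3 -c "
from plan import *
c=capture('scene');t=capture('top')
a=cv2.resize(c['frame'][155:265,235:345,::-1],None,fx=4,fy=4,interpolation=2)
b=cv2.resize(t['frame'][175:285,240:330,::-1],None,fx=4,fy=4,interpolation=2)
cv2.imwrite('pics/e.png',np.hstack([a,b]))
state();p=np.array(observe()['eef_pos']);print(pix(c,p-[0,0,.01]),pix(t,p))
go((.5137,-.286,.114,-.027))"
```

```text
[ 0.5103 -0.2832  0.1955] F [0.4 0.5 0.1] w 0.0853384906218385 ang -91.17259356383308 r 0.1754143472103955
[295.62169316 211.84213837] [316.84586662 220.20783277]
[-0.0054, 0.0069, 0.163] [0.0001, -0.0002, 0.0014]
```

View pics/e.png

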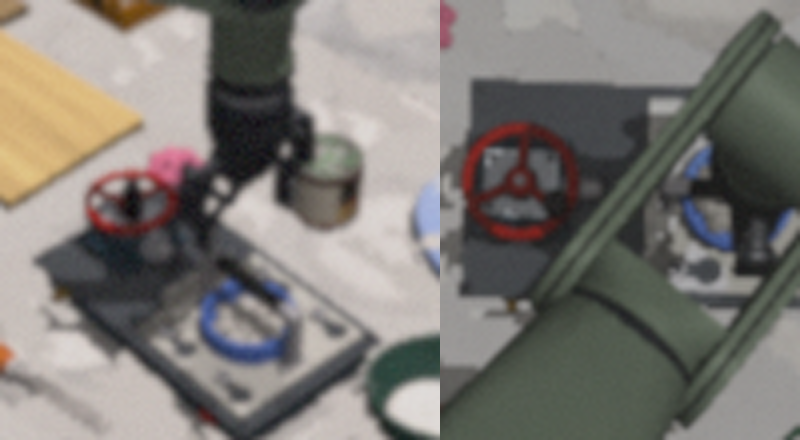

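The top view shows the ram withdrawn and the knob at the lower right of the hub, about −125° as wanted. The fingers straddle the bar in the scene view. Descend and grip.

carry_out:
  moves:
    - [1,[-0.0054,0.006,0.08],[0,0,0]]
    - [1,[-0.0054,0.006,0.162],[0,0,0]]
    - [1,[-0.0054,0.006,0.162],[0,0,0]]
    - [-1,[-0.0054,0.006,0.162],[0,0,0]]
    - [-1,[-0.0054,0.006,0.162],[0,0,0]]
    - [-1,[-0.0054,0.006,0.162],[0,0,0]]
    - [-1,[-0.0054,0.006,0.162],[0,0,0]]
    - [-1,[-0.0054,0.006,0.162],[0,0,0]]
  squeeze: 80

```text
t: 12.88
eef_pos: [0.5137, -0.2877, 0.1155]
ee_rot: [[0.026, 1.0, 0.002], [1.0, -0.026, -0.001], [-0.001, 0.002, -1.0]]
contact_force: [-1.6, 0.8, 4.8]
gripper_width: 0.0125
```

```bash
python3 -c "
from plan import *
state();s=observe();print(s['ft_torque'],s['ee_rot'])
t=capture('top')"
```

```text
[ 0.5137 -0.2877  0.1155] F [-1.6  0.8  4.8] w 0.01246137050989669 ang -90.01501322687764 r 0.179764021043853
[ 0.08263201  0.04215278 -0.00219976] [[ 0.02631922  0.99965215  0.00169679]
 [ 0.99965304 -0.02631739 -0.00108908]
 [-0.00104404  0.00172486 -0.99999797]]
```

carry_out:
  moves:
    - [-1,[0.008,0,0],[0,0,0]]
    - [-1,[0.018,0,0],[0,0,0]]
    - [-1,[0.028,0,0],[0,0,0]]
    - [-1,[0.038,0,0],[0,0,0]]

```text
t: 13.42
eef_pos: [0.5144, -0.2701, 0.1155]
ee_rot: [[0.026, 1.0, 0.002], [1.0, -0.026, -0.004], [-0.004, 0.003, -1.0]]
contact_force: [-0.1, -4.6, 3.6]
gripper_width: 0.0127
```

carry_out:
  moves:
    - [-1,[0.006,0,0],[0,0,0]]
    - [-1,[0.0105,0,0],[0,0,0]]
    - [-1,[0.0105,0,0],[0,0,0]]

```text
t: 13.8
eef_pos: [0.5146, -0.2644, 0.1155]
ee_rot: [[0.026, 1.0, 0.002], [1.0, -0.026, -0.003], [-0.003, 0.002, -1.0]]
contact_force: [-0.8, -3.7, 5.6]
gripper_width: 0.0124
```

```bash
python3 -c "
from plan import *
from meas import *
state();c=capture('scene');t=capture('top')
e,_=mould(c,(270,205,318,255));print(e[0],onz(c,e[0],.078))
a=cv2.resize(c['frame'][190:270,240:340,::-1],None,fx=5,fy=5,interpolation=2)
b=cv2.resize(t['frame'][185:265,275:335,::-1],None,fx=5,fy=5,interpolation=2)
cv2.imwrite('pics/f.png',np.hstack([a,b]))"
```

```text
[ 0.5146 -0.2644  0.1155] F [-0.8 -3.7  5.6] w 0.012393541062913432 ang -89.94099341845191 r 0.1564785544502195
(292.86614990234375, 231.60887145996094) [ 0.50868511 -0.27262917  0.078     ]
```

View pics/f.png

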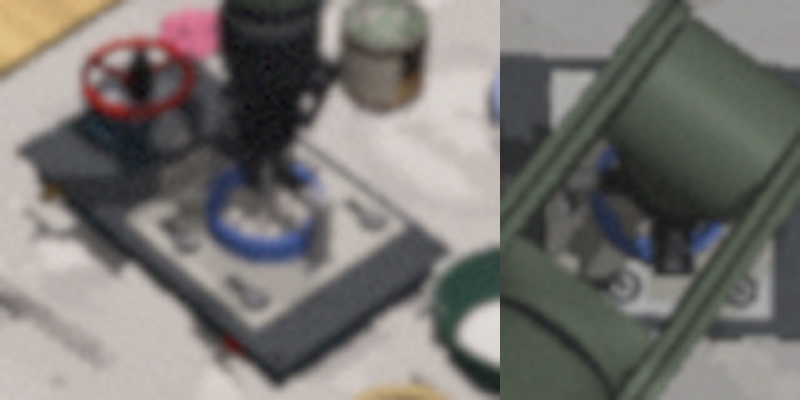

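The keyholes are at about (300,242) and (323,243) px, with a light stud head inside each. I'll zoom in to judge the centring.

```bash
python3 -c "
from plan import *
f=np.mean([capture('top')['frame'].astype(float) for _ in range(4)],0).astype(np.uint8)
cv2.imwrite('pics/g.png',cv2.resize(f[234:252,290:332,::-1],None,fx=18,fy=18,interpolation=2))
cv2.imwrite('pics/topmean.png',f)"
```

```text
(no output)
```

View pics/g.png

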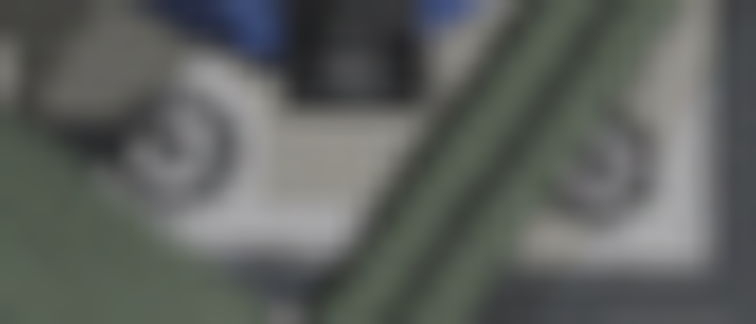

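The left hole's edges put its centre at about x=182 in the zoom and the head's at about 167. So the carrier needs roughly 2 mm more towards the wheel.

carry_out:
  moves:
    - [-1,[0.004,0,0],[0,0,0]]
    - [-1,[0.004,0,0],[0,0,0]]
    - [-1,[0.004,0,0],[0,0,0]]

```text
t: 14.48
eef_pos: [0.5146, -0.2625, 0.1155]
ee_rot: [[0.026, 1.0, 0.002], [1.0, -0.026, -0.003], [-0.003, 0.002, -1.0]]
contact_force: [0.3, -4.6, 5.1]
gripper_width: 0.0128
```

```bash
python3 -c "
from plan import *
state()
f=np.mean([capture('top')['frame'].astype(float) for _ in range(4)],0).astype(np.uint8)
cv2.imwrite('pics/g2.png',cv2.resize(f[234:252,290:332,::-1],None,fx=18,fy=18,interpolation=2))"
```

```text
[ 0.5146 -0.2625  0.1155] F [ 0.3 -4.6  5.1] w 0.012826270551943906 ang -89.92983243361255 r 0.15455794673848175
```

View pics/g2.png

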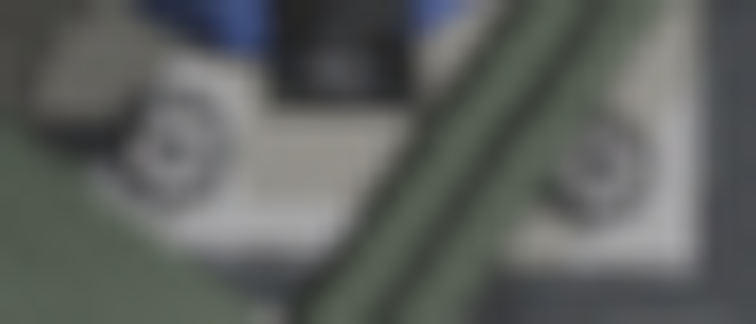

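The heads now look centred in the holes. I'll lift gently and check the force.

carry_out:
  moves:
    - [-1,[0,0,-0.004],[0,0,0]]
    - [-1,[0,0,-0.01],[0,0,0]]
    - [-1,[0,0,-0.016],[0,0,0]]
    - [-1,[0,0,-0.022],[0,0,0]]

```text
t: 15.18
eef_pos: [0.5114, -0.2588, 0.1181]
ee_rot: [[0.026, 1.0, -0.005], [1.0, -0.026, 0.005], [0.004, -0.005, -1.0]]
contact_force: [13.0, -6.7, -45.7]
gripper_width: 0.0127
```

```bash
python3 -c "
from plan import *
state();print(observe()['ft_torque'])"
```

```text
[ 0.5114 -0.2588  0.1181] F [ 13.   -6.7 -45.7] w 0.012678936288935221 ang -91.21123545804755 r 0.15094453567082186
[-1.16772974 -2.02882376 -0.02640121]
```

The lift is caught (46 N down, only 2.6 mm risen), so I'll go back down at once and reconsider.

carry_out:
  moves:
    - [-1,[0,0,0.011],[0,0,0]]
    - [-1,[0,0,0.022],[0,0,0]]
    - [-1,[0,0,0.022],[0,0,0]]

```text
t: 15.55
eef_pos: [0.5144, -0.2612, 0.1156]
ee_rot: [[0.026, 1.0, 0.001], [1.0, -0.026, -0.001], [-0.001, 0.001, -1.0]]
contact_force: [-0.8, 1.3, -2.3]
gripper_width: 0.0126
```

```bash
python3 -c "
from plan import *
state();print(observe()['ft_torque'])
f=np.mean([capture('top')['frame'].astype(float) for _ in range(4)],0).astype(np.uint8)
cv2.imwrite('pics/g3.png',cv2.resize(f[234:252,290:332,::-1],None,fx=18,fy=18,interpolation=2))
# dark-ring vs head along row in left hole and right
g=cv2.cvtColor(f,cv2.COLOR_RGB2GRAY)
for r in range(238,248): print(r,g[r,292:330].tolist())"
```

```text
[ 0.5144 -0.2612  0.1156] F [-0.8  1.3 -2.3] w 0.012641518093866905 ang -90.04484057392642 r 0.15330205645791362
[0.08480586 0.17417675 0.01347311]
238 [85, 97, 100, 98, 98, 92, 97, 127, 151, 155, 137, 106, 75, 46, 46, 63, 74, 71, 56, 44, 68, 105, 101, 72, 76, 90, 86, 71, 70, 85, 93, 100, 118, 138, 145, 141, 113, 78]
239 [90, 96, 96, 92, 82, 75, 89, 109, 128, 150, 157, 141, 105, 65, 58, 63, 71, 70, 62, 54, 76, 91, 76, 71, 86, 89, 78, 67, 79, 91, 90, 101, 127, 143, 146, 141, 111, 77]
240 [74, 75, 75, 69, 59, 70, 105, 121, 129, 139, 152, 152, 132, 117, 113, 114, 115, 115, 112, 101, 93, 78, 71, 82, 90, 83, 69, 72, 87, 95, 93, 96, 117, 139, 152, 147, 114, 79]
241 [56, 50, 49, 48, 54, 97, 120, 115, 130, 138, 149, 155, 145, 141, 142, 142, 142, 143, 141, 125, 93, 68, 77, 90, 86, 71, 71, 85, 93, 101, 102, 104, 113, 138, 158, 151, 115, 81]
242 [68, 53, 49, 54, 65, 112, 124, 102, 121, 131, 147, 154, 146, 145, 145, 144, 145, 145, 141, 116, 77, 71, 87, 90, 77, 66, 80, 92, 95, 102, 100, 104, 121, 141, 157, 151, 114, 79]
243 [79, 72, 74, 80, 73, 92, 118, 127, 130, 126, 144, 154, 146, 144, 144, 145, 145, 142, 125, 88, 69, 84, 90, 84, 68, 73, 88, 95, 92, 100, 101, 99, 124, 141, 154, 152, 115, 79]
244 [85, 84, 86, 98, 94, 80, 97, 116, 120, 133, 154, 155, 147, 146, 146, 148, 144, 130, 96, 69, 81, 90, 86, 71, 69, 85, 93, 89, 75, 89, 109, 124, 130, 142, 159, 153, 115, 79]
245 [84, 86, 88, 96, 102, 102, 108, 114, 132, 154, 165, 162, 158, 158, 157, 157, 145, 109, 71, 75, 89, 89, 76, 70, 81, 94, 100, 96, 78, 77, 98, 117, 129, 149, 165, 152, 114, 79]
246 [86, 87, 87, 88, 94, 107, 124, 140, 155, 162, 165, 165, 164, 164, 166, 161, 136, 88, 70, 86, 91, 80, 69, 76, 90, 99, 116, 127, 115, 108, 113, 129, 148, 161, 167, 152, 115, 80]
247 [86, 86, 86, 87, 90, 96, 111, 127, 133, 135, 135, 136, 142, 147, 147, 139, 106, 72, 81, 89, 83, 67, 72, 86, 94, 105, 128, 140, 137, 140, 147, 155, 163, 165, 163, 151, 113, 78]
```

View pics/g3.png

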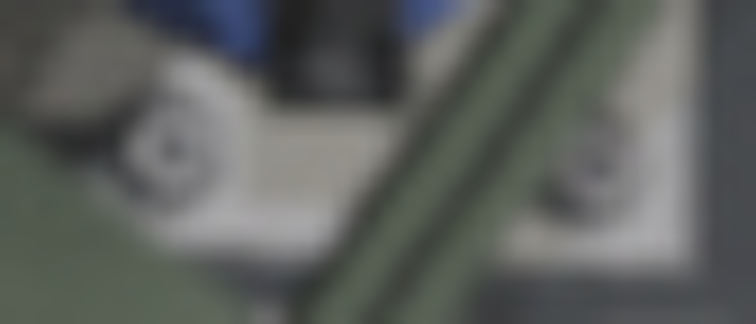

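In g3 the hole edges are about 2–3 mm past the stud dots (dot (172,150), hole right edge about 220). The carrier crept too far +y when the slide friction sprang free. I'll move back 3 mm with the weight nearly taken up, then measure numerically against the earlier frame.

carry_out:
  moves:
    - [-1,[-0.003,0,0],[0,0,0]]
    - [-1,[-0.006,0,0],[0,0,0]]
    - [-1,[-0.006,0,0],[0,0,0]]

```text
t: 16.12
eef_pos: [0.5146, -0.2638, 0.1155]
ee_rot: [[0.026, 1.0, 0.002], [1.0, -0.026, 0.0], [0.0, 0.002, -1.0]]
contact_force: [0.0, 5.4, 4.4]
gripper_width: 0.0131
```

```bash
cat > prof.py <<'E'
from plan import *
def prof():
    state()
    c=capture('top')
    f=np.mean([c['frame'].astype(float)]+[capture('top')['frame'].astype(float) for _ in range(4)],0).astype(np.uint8)
    g=cv2.cvtColor(f,cv2.COLOR_RGB2GRAY);b=cv2.resize(g[234:252,290:332],None,fx=18,fy=18,interpolation=2).astype(float)
    # plate right edge (light->dark) and keyhole right edges by max gradient, sub-pixel in zoom px
    gx=np.gradient(cv2.GaussianBlur(b,(0,0),6),axis=1)
    e=[620+np.argmin(gx[r,620:750]) for r in range(60,250,10)];print("plate -y edge",np.median(e))
    # right of hole: dark->light max gradient
    print("hole L right edge",np.median([190+np.argmax(gx[r,190:275]) for r in range(140,165,4)]),"hole R",np.median([610+np.argmax(gx[r,610:690]) for r in range(158,178,4)]))
    return b
E
python3 -c "
from prof import *
b=prof()
for n in('g','g2','g3'):
    x=cv2.cvtColor(cv2.imread(f'pics/{n}.png'),cv2.COLOR_BGR2GRAY).astype(float);gx=np.gradient(cv2.GaussianBlur(x,(0,0),6),axis=1)
    print(n,np.median([620+np.argmin(gx[r,620:750]) for r in range(60,250,10)]),np.median([190+np.argmax(gx[r,190:275]) for r in range(140,165,4)]),np.median([610+np.argmax(gx[r,610:690]) for r in range(158,178,4)]))
"
```

```text
[ 0.5146 -0.2638  0.1155] F [0.  5.4 4.4] w 0.013104858086765484 ang -89.91911584642385 r 0.15586472176459684
plate -y edge 707.0
hole L right edge 238.0 hole R 659.0
g 711.0 238.0 660.0
g2 697.0 234.0 658.0
g3 692.0 216.0 617.0
```

```bash
python3 -c "
from plan import *
def av(n): 
    return np.mean([capture(n)['frame'].astype(float) for _ in range(5)],0).astype(np.uint8)
s=av('scene');t=av('top')
s0=cv2.cvtColor(cv2.imread('pics/scene0.png'),4)
a=cv2.resize(s[215:257,263:325,::-1],None,fx=12,fy=12,interpolation=2)
cv2.imwrite('pics/h.png',a);print(a.shape)
# predicted stud head centres (z=.061), given table origin (.5156,-.2175), yaw -.0265
c=capture('scene')
for x in(-.062,.062):
  for y in(-.022,-.099):
    w=np.array([.5156+x*1+y*.0265,-.2175-x*.0265+y,.061]);p=pix(c,w);print(x,y,w.round(4),p.round(1),((p-[263,215]+.5)*12).round())
"
```

```text
(504, 744, 3)
-0.062 -0.022 [ 0.453  -0.2379  0.061 ] [276.  237.1] [162. 271.]
-0.062 -0.099 [ 0.451  -0.3149  0.061 ] [289.5 248.3] [324. 405.]
0.062 -0.022 [ 0.577  -0.2411  0.061 ] [299.7 222.3] [446.  93.]
0.062 -0.099 [ 0.575  -0.3181  0.061 ] [313.3 232.5] [610. 216.]
```

View pics/h.png

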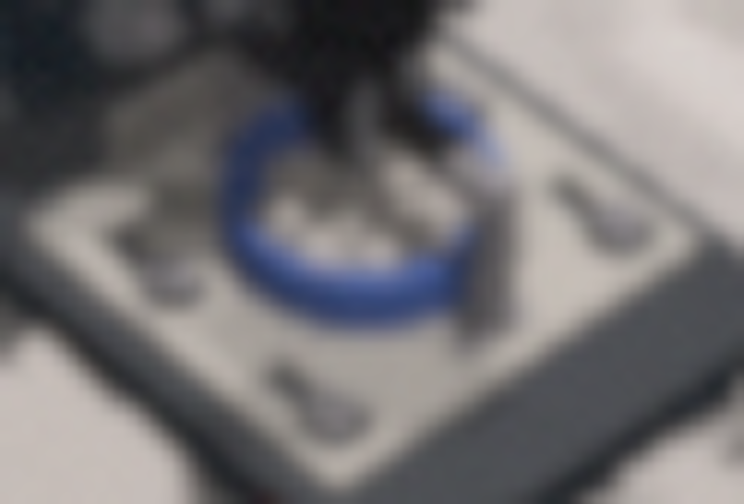

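All three visible heads stand in the wide ends. I'll unload the weight, recentre with friction gone, and lift in small monitored steps.

carry_out:
  moves:
    - [-1,[0.001,0,-0.002],[0,0,0]]
    - [-1,[0.002,0,-0.004],[0,0,0]]
    - [-1,[0.002,0,-0.004],[0,0,0]]

```text
t: 17.3
eef_pos: [0.5131, -0.2632, 0.1155]
ee_rot: [[0.026, 1.0, -0.001], [1.0, -0.026, 0.0], [-0.0, -0.001, -1.0]]
contact_force: [0.4, -1.0, -2.6]
gripper_width: 0.0125
```

```bash
python3 -c "
from prof import *
prof();print(observe()['ft_torque'],observe()['ee_rot'])"
```

```text
[ 0.5131 -0.2632  0.1155] F [ 0.4 -1.  -2.6] w 0.012501145867538263 ang -90.47505083843042 r 0.15525447455447408
plate -y edge 699.0
hole L right edge 234.0 hole R 657.0
[-0.04120226 -0.04673654 -0.03735326] [[ 2.63409158e-02  9.99652335e-01 -1.16817998e-03]
 [ 9.99652795e-01 -2.63401124e-02  6.97854769e-04]
 [ 6.66842157e-04 -1.18615652e-03 -9.99999074e-01]]
```

carry_out:
  moves:
    - [-1,[0,0,-0.002],[0,0,0]]
    - [-1,[0,0,-0.004],[0,0,0]]
    - [-1,[0,0,-0.004],[0,0,0]]

```text
t: 17.92
eef_pos: [0.5138, -0.263, 0.1184]
ee_rot: [[0.026, 1.0, 0.0], [1.0, -0.026, -0.0], [-0.0, 0.0, -1.0]]
contact_force: [-0.4, 0.1, -5.3]
gripper_width: 0.0124
```

```bash
python3 -c "
from prof import *
prof();print(observe()['ft_torque'])"
```

```text
[ 0.5138 -0.263   0.1184] F [-0.4  0.1 -5.3] w 0.012396229137027872 ang -90.25350204979577 r 0.15502450485686983
plate -y edge 704.0
hole L right edge 236.0 hole R 658.0
[-0.09533021  0.08643636  0.00784923]
```

It's free: 3 mm up, and the force is weight only. Continuing.

carry_out:
  moves:
    - [-1,[0,0,-0.004],[0,0,0]]
    - [-1,[0,0,-0.008],[0,0,0]]
    - [-1,[0,0,-0.012],[0,0,0]]
    - [-1,[0,0,-0.016],[0,0,0]]

```text
t: 18.68
eef_pos: [0.5138, -0.2631, 0.1265]
ee_rot: [[0.026, 1.0, 0.0], [1.0, -0.026, -0.0], [-0.0, 0.0, -1.0]]
contact_force: [0.0, 0.5, -4.9]
gripper_width: 0.0126
```

carry_out:
  moves:
    - [-1,[0,0,-0.02],[0,0,0]]
    - [-1,[0,0,-0.05],[0,0,0]]
    - [-1,[0,0,-0.1],[0,0,0]]
    - [-1,[0,0,-0.15],[0,0,0]]
    - [-1,[0,0,-0.2],[0,0,0]]
    - [-1,[0,0,-0.25],[0,0,0]]
    - [-1,[0,0,-0.28],[0,0,0]]
    - [-1,[0,0,-0.28],[0,0,0]]

```text
t: 19.68
eef_pos: [0.5146, -0.2636, 0.2684]
ee_rot: [[0.026, 1.0, 0.003], [1.0, -0.026, -0.002], [-0.002, 0.004, -1.0]]
contact_force: [-0.1, -0.1, -5.9]
gripper_width: 0.0121
```

```bash
python3 -c "
from plan import *
state()
c=capture('top');c['frame']=cv2.imread('pics/top0.png')[:,:,::-1].copy()
g=cv2.cvtColor(c['frame'],cv2.COLOR_RGB2HSV)
m=cv2.inRange(g,(12,70,120),(30,255,255));m[:165]=0;m[245:]=0;m[:,:112]=0;m[:,220:]=0
n,l,st,_=cv2.connectedComponentsWithStats(m);i=1+np.argmax(st[1:,4]);m=(l==i).astype(np.uint8);print(st[i])
h=cv2.convexHull(cv2.findNonZero(m));r=cv2.minAreaRect(h);q=cv2.approxPolyDP(h,4,True)[:,0]
print(r,q.tolist(),[onz(c,p,.018)[:2].round(3).tolist() for p in q])
b=cv2.boxPoints(r);print([onz(c,p,.018)[:2].round(3).tolist() for p in b],onz(c,r[0],.018).round(3))
for n,p,z in(('bottle top',(225,128),.25),('bottle base',(240,155),0),('bottle shoulder',(222,154),.15),('ros',(134,207),.037),('ros right',(148,207),.037)):print(n,onz(c,p,z).round(3))
"
```

```text
[ 0.5146 -0.2636  0.2684] F [-0.1 -0.1 -5.9] w 0.012134041169615296 ang -89.94741679036333 r 0.1556144920384632
[ 117  172   95   64 5001]
((164.07635498046875, 202.66506958007812), (63.027984619140625, 93.4797134399414), 88.80650329589844) [[211, 231], [118, 235], [118, 179], [123, 172], [210, 173]] [[0.488, 0.059], [0.47, 0.373], [0.663, 0.386], [0.688, 0.371], [0.689, 0.07]]
[[0.687, 0.392], [0.699, 0.07], [0.481, 0.057], [0.47, 0.373]] [0.583 0.223 0.018]
bottle top [ 0.775 -0.005  0.25 ]
bottle base [ 0.76 -0.03  0.  ]
bottle shoulder [0.722 0.014 0.15 ]
ros [0.564 0.319 0.037]
ros right [0.565 0.272 0.037]
```

```bash
python3 -c "
from plan import *
go((.586,.160,.27,.05))"
```

```text
[0.8496, 0.1221, -0.0068] [0.0005, 0.0004, -0.0485]
```

carry_out:
  moves:
    - [-1,[0.03,0.003,0],[0,0,0]]
    - [-1,[0.08,0.008,0],[0,0,0]]
    - [-1,[0.14,0.015,0],[0,0,0]]
    - [-1,[0.2,0.022,0],[0,0,-0.005]]
    - [-1,[0.26,0.03,0],[0,0,-0.01]]
    - [-1,[0.32,0.04,0],[0,0,-0.015]]
    - [-1,[0.38,0.05,0],[0,0,-0.02]]
    - [-1,[0.44,0.06,0],[0,0,-0.025]]

```text
t: 20.72
eef_pos: [0.5485, -0.0416, 0.2647]
ee_rot: [[-0.014, 1.0, -0.003], [1.0, 0.014, 0.001], [0.001, -0.003, -1.0]]
contact_force: [0.7, -0.6, -5.1]
gripper_width: 0.0126
```

carry_out:
  moves:
    - [-1,[0.06,0.009,0],[0,0,-0.005]]
    - [-1,[0.12,0.018,0],[0,0,-0.01]]
    - [-1,[0.18,0.027,0],[0,0,-0.015]]
    - [-1,[0.24,0.036,0],[0,0,-0.02]]
    - [-1,[0.3,0.045,0],[0,0,-0.024]]
    - [-1,[0.35,0.052,0],[0,0,-0.024]]
    - [-1,[0.38,0.056,0],[0,0,-0.024]]
    - [-1,[0.39,0.057,0],[0,0,-0.024]]

```text
t: 21.72
eef_pos: [0.5747, 0.1525, 0.2653]
ee_rot: [[-0.052, 0.999, -0.002], [0.999, 0.052, -0.0], [-0.0, -0.002, -1.0]]
contact_force: [-0.2, -0.2, -4.9]
gripper_width: 0.0123
```

```bash
python3 -c "
from plan import *
state();go((.586,.160,.1,.05),(.586,.160,.0865,.05))"
```

```text
[0.5747 0.1525 0.2653] F [-0.2 -0.2 -4.9] w 0.012338417651107282 ang 79.32576369738877 r 0.26648426318138113
[0.0139, 0.024, 0.3306] [-0.0013, 0.0002, 0.0014]
[0.0139, 0.0241, 0.3576] [-0.0013, 0.0002, 0.0014]
```

carry_out:
  moves:
    - [-1,[0.014,0.024,0.05],[0,0,0]]
    - [-1,[0.014,0.024,0.11],[0,0,0]]
    - [-1,[0.014,0.024,0.17],[0,0,0]]
    - [-1,[0.014,0.024,0.23],[0,0,0]]
    - [-1,[0.014,0.024,0.28],[0,0,0]]
    - [-1,[0.014,0.024,0.31],[0,0,0]]
    - [-1,[0.014,0.024,0.326],[0,0,0]]
    - [-1,[0.014,0.024,0.326],[0,0,0]]

```text
t: 22.72
eef_pos: [0.5871, 0.1589, 0.1033]
ee_rot: [[-0.05, 0.999, -0.0], [0.999, 0.05, -0.0], [-0.0, -0.0, -1.0]]
contact_force: [0.2, 1.1, -6.0]
gripper_width: 0.0126
```

```bash
python3 -c "
from plan import *
state();c=capture('scene');t=capture('top')
a=cv2.resize(c['frame'][145:235,185:285,::-1],None,fx=4,fy=4,interpolation=2)
b=cv2.resize(t['frame'][155:245,105:205,::-1],None,fx=4,fy=4,interpolation=2)
cv2.imwrite('pics/i.png',np.hstack([a,b]))"
```

```text
[0.5871 0.1589 0.1033] F [ 0.2  1.1 -6. ] w 0.012595746326310803 ang 77.07821246450706 r 0.27558478549200915
```

View pics/i.png

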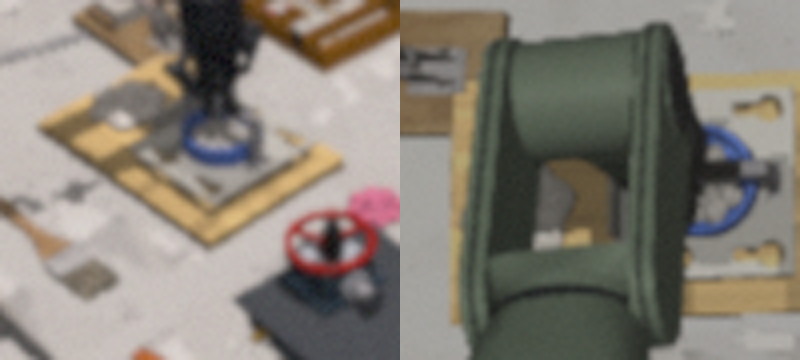

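The carrier hovers inside the board's outline, with a gap to the rosette, and the cast is in its mould. I'll lower it slowly.

carry_out:
  moves:
    - [-1,[0,0,0.01],[0,0,0]]
    - [-1,[0,0,0.018],[0,0,0]]
    - [-1,[0,0,0.025],[0,0,0]]
    - [-1,[0,0,0.03],[0,0,0]]
    - [-1,[0,0,0.034],[0,0,0]]
    - [-1,[0,0,0.036],[0,0,0]]

```text
t: 23.58
eef_pos: [0.587, 0.1591, 0.0851]
ee_rot: [[-0.051, 0.999, -0.0], [0.999, 0.051, -0.0], [0.0, -0.0, -1.0]]
contact_force: [0.1, -0.9, -4.6]
gripper_width: 0.0124
```

carry_out:
  moves:
    - [-1,[0,0,0.002],[0,0,0]]
    - [-1,[0,0,0.004],[0,0,0]]
    - [-1,[0,0,0.005],[0,0,0]]
    - [-1,[0,0,0.005],[0,0,0]]

```text
t: 24.08
eef_pos: [0.5872, 0.1591, 0.0836]
ee_rot: [[-0.051, 0.999, 0.0], [0.999, 0.051, 0.0], [0.0, 0.0, -1.0]]
contact_force: [-2.9, -0.1, 1.7]
gripper_width: 0.0126
```

carry_out:
  moves:
    - [0.3,[0,0,0],[0,0,0]]
    - [0.3,[0,0,0],[0,0,0]]
    - [0.3,[0,0,0],[0,0,0]]
    - [0.3,[0,0,-0.03],[0,0,0]]
    - [0.3,[0,0,-0.1],[0,0,0]]
    - [0.3,[0,0,-0.2],[0,0,0]]
    - [0.3,[0,0,-0.3],[0,0,0]]
    - [0.3,[0,0,-0.35],[0,0,0]]

```text
t: 25.08
eef_pos: [0.5889, 0.1594, 0.2634]
ee_rot: [[-0.051, 0.999, 0.008], [0.999, 0.051, 0.001], [0.001, 0.008, -1.0]]
contact_force: [-0.2, -0.3, -0.6]
gripper_width: 0.0557
```

carry_out:
  moves:
    - [0.3,[-0.1,-0.1,0],[0,0,0]]
    - [0.3,[-0.2,-0.2,0],[0,0,0]]
    - [0.3,[-0.3,-0.25,0],[0,0,0]]
    - [0.3,[-0.4,-0.25,0],[0,0,0]]
    - [0.3,[-0.5,-0.25,0],[0,0,0]]
    - [0.3,[-0.6,-0.25,0],[0,0,0]]
    - [0.3,[-0.6,-0.25,0],[0,0,0]]

```text
t: 25.95
eef_pos: [0.4777, -0.1501, 0.2592]
ee_rot: [[-0.046, 0.999, 0.002], [0.999, 0.046, -0.002], [-0.002, 0.002, -1.0]]
contact_force: [-0.3, 1.0, -1.5]
gripper_width: 0.0554
```

```bash
python3 - <<'E'
from plan import *
from meas import *
state();c=capture('top');s=capture('scene')
e,_=mould(c,(150,170,215,235));print("mould",e,onz(c,e[0],.046))
m=hsv(c,(0,0,120),(180,60,255),(150,165,215,240));n,l,st,ce=cv2.connectedComponentsWithStats(m)
for i in range(1,n):
    if st[i,4]>60: print("white",st[i],ce[i].round(1),onz(c,ce[i],.03)[:2].round(3))
# board hull again, wheel/knob
g=cv2.cvtColor(c['frame'],cv2.COLOR_RGB2HSV);b=cv2.inRange(g,(12,70,120),(30,255,255))
for v in(205,): print("row",v,[tuple(x) for x in c['frame'][v,108:222:3].tolist()])
print("col 190",[tuple(x) for x in c['frame'][165:240:3,190].tolist()])
e,_=wheel(c,(240,200,280,245));print("wheel",e[0])
k=cv2.inRange(g,(0,0,0),(180,255,60));k[:200]=0;k[245:]=0;k[:,:245]=0;k[:,278:]=0
n,l,st,ce=cv2.connectedComponentsWithStats(k)
for i in range(1,n):
    if st[i,4]>8: print("dark",st[i].tolist(),ce[i].round(1),onz(c,ce[i],.15)[:2].round(3))
for b in("scene","top"):
    o=cv2.imread(f"pics/{b}0.png")[:,:,::-1].astype(int);f=(c if b=="top" else s)["frame"]
    d=(np.abs(o-f).max(2)>60).astype(np.uint8);d=cv2.morphologyEx(d,cv2.MORPH_OPEN,np.ones((2,2)))
    n,l,st,ce=cv2.connectedComponentsWithStats(d);print(b,[st[i].tolist() for i in range(1,n) if st[i,4]>25])
E
```

```text
[ 0.4777 -0.1501  0.2592] F [-0.3  1.  -1.5] w 0.05544483264711201 ang -132.58572245686932 r 0.05866391329825936
mould ((180.8966827392578, 200.80764770507812), (26.44160270690918, 26.81781578063965), 68.39261627197266) [0.58606396 0.15986063 0.046     ]
white [ 150  165   65   75 1162] [187.1 196.1] [0.605 0.143]
white [ 158  178   47   48 1206] [182.7 201.7] [0.586 0.157]
white [173 203  19   9 115] [181.8 206.7] [0.568 0.159]
row 205 [(157, 154, 151), (157, 155, 150), (157, 155, 151), (152, 142, 127), (162, 138, 97), (151, 145, 139), (168, 166, 163), (140, 137, 132), (159, 153, 147), (162, 157, 149), (142, 138, 131), (142, 137, 129), (166, 160, 154), (151, 145, 137), (163, 139, 96), (163, 140, 97), (166, 141, 100), (125, 122, 117), (138, 137, 131), (107, 106, 106), (80, 97, 138), (85, 87, 103), (148, 144, 137), (161, 157, 151), (139, 134, 129), (141, 137, 132), (147, 142, 137), (150, 145, 139), (86, 102, 144), (115, 116, 118), (144, 142, 139), (166, 163, 158), (153, 143, 129), (165, 141, 100), (161, 139, 102), (155, 153, 152), (157, 156, 154), (156, 153, 153)]
col 190 [(155, 152, 
[... 917 characters left out ...]
1, 43], [36, 207, 66, 44, 2123], [140, 208, 10, 24, 87], [198, 208, 10, 6, 48], [177, 213, 16, 14, 106], [270, 226, 56, 34, 602], [296, 230, 11, 8, 39], [104, 240, 6, 7, 30], [88, 260, 27, 21, 313]]
top [[161, 188, 41, 28, 463], [255, 189, 11, 7, 47], [294, 201, 44, 24, 547], [256, 207, 19, 14, 98], [193, 212, 11, 4, 36], [253, 214, 9, 5, 33], [265, 217, 5, 12, 46], [309, 216, 9, 4, 26], [67, 223, 193, 197, 8296], [252, 223, 10, 7, 44], [202, 224, 10, 9, 63], [292, 227, 45, 23, 579], [197, 238, 16, 6, 53], [184, 248, 14, 12, 81], [265, 253, 16, 21, 125], [182, 265, 8, 12, 73], [235, 269, 12, 8, 65], [214, 303, 14, 5, 55], [0, 313, 68, 107, 3747], [196, 384, 7, 10, 30], [234, 415, 12, 5, 52]]
```

```bash
python3 -c "
from cell import *
print(sign_off())"
```

```text
the job is handed in; nothing more can be done
None
```

The job is handed in at about 26 s of the 67 s allowed; `sign_off` reports no verdict.

- **Handwheel:** I wound it anticlockwise until the tool pushed back with about 12 N at the expected stop angle, then turned it back 90°. Pictures up to the set-down show the knob where it should be. The arm hid the wheel in the final picture.
- **Carrier lift-off:** I slid it about 26 mm until the stud heads stood in the wide ends. My first lift caught under the stud heads at about 46 N, below the 100 N limit. I lowered it, recentred it with the weight taken up, and the second lift came off with only about 5 N, its own weight.
- **Set-down:** I lowered it lightly onto the board and let go, then backed the arm well clear. The last picture's measurements put the mould centre at (0.586, 0.160), where I meant it to be. The plate is inside the board's outline, with a gap to the finished rosette.
- **Cast and bystanders:** The last picture I viewed, just before set-down, showed the cast in its mould; afterwards I only checked by mask measurements, which still found a white patch inside the blue ring. A before/after comparison gave no sign of a moved bystander. It did flag small patches near the brush, which I took for the arm's shadow.
- **Disagreement:** The scene camera read about 9 mm different from the top camera in y. I relied on the top camera and on contact forces.

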